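Unstack the topping tubs and sort them by heft

TASK

Take the two stacks of lidded steel topping tubs apart and sort the four tubs by how heavy they feel when lifted: a tub more than half full goes on the low steel serving tray, a tub less than half full goes into the grey slatted refill crate, and one that is about half full may go to either. Stand every tub upright on the floor of its tray or crate, none on top of another and all let go; set them down without dropping or tipping them. Leave the oil bottle, the pepper mill and the salt shaker standing where they are.

Things in the scene. Friction and masses are not known exactly. Their poses are not given: they have to be found in the camera images.
- tub_round_large: Large round steel tub with a flat metal lid, 68 mm in diameter, 75 mm high. The lower tub of either stack. Origin: centre of its underside, z up through the lid. Closed and rigid. Weight differs at every start, unseen: 120 g empty to 440 g full; half full is 280 g (250 to 310 g counts as about half full).
- tub_square_large: Large square steel tub with a flat metal lid, 66 x 66 mm, 75 mm high, sides along its x and y axes. The lower tub of either stack. Origin: centre of its underside, z up through the lid. Closed and rigid. Weight differs at every start, unseen: 120 g empty to 440 g full; half full is 280 g (250 to 310 g counts as about half full).
- tub_round_small: Small round steel tub with a flat metal lid, 52 mm in diameter, 70 mm high. Stands on the lid of either large tub, within about 6 mm of its middle. Origin: centre of its underside, z up through the lid. Closed and rigid. Weight differs at every start, unseen: 80 g empty to 300 g full; half full is 190 g (160 to 220 g counts as about half full).
- tub_square_small: Small square steel tub with a flat metal lid, 48 x 48 mm, 70 mm high, sides along its x and y axes. Stands on the lid of either large tub, within about 6 mm of its middle. Origin: centre of its underside, z up through the lid. Closed and rigid. Weight differs at every start, unseen: 80 g empty to 300 g full; half full is 190 g (160 to 220 g counts as about half full).
- serving_tray: Low rectangular steel tray with a rolled rim and a small loop handle at each end, fixed, left or right of the stacks. 200 mm along its x, 240 mm along its y outside (handles 17 mm more along y), rim 23 mm high, walls 5 mm, flat floor 5 mm above its underside; room for all four tubs side by side. Origin: centre of its underside, z up.
- refill_crate: Grey plastic crate with slatted sides and dark drain slots in its floor, fixed, on the other side of the stacks from the tray. 200 mm along its x, 240 mm along its y (outside), 60 mm high, walls 6 mm (posts in the corners), flat floor 5 mm above its underside; room for all four tubs side by side. Origin: centre of its underside, z up.
- oil_bottle: Bystander: green glass oil bottle, 56 mm in diameter, 200 mm high, standing loose behind the stacks. Origin: centre of its underside. Not to be moved.
- pepper_mill: Bystander: dark turned wooden pepper mill, 52 mm in diameter at the foot, 140 mm high, standing loose behind the stacks. Origin: centre of its underside. Not to be moved.
- salt_shaker: Bystander: glass salt shaker with a steel top, 41 mm in diameter, 77 mm high, standing loose between the robot and the stacks. Origin: centre of its underside. Not to be moved.
Things that resemble listed ones, but are neither listed nor needed, are in the scene too. Leave any green or purple look-alike of the tub_square_large alone.

How it is judged:
At the end, for the whole second after the job is handed in: All four tubs stand upright (6 deg), at rest, on the floor (5 mm) of tray or crate, middles within 85 mm (x) and 105 mm (y) of its middle; on the tray only tubs over 240 g (large) or 155 g (small), in the crate only tubs under 320 g (large) or 225 g (small) (((z of tub_round_large in the frame of serving_tray below 0.01 m and x of tub_round_large in the frame of serving_tray between -0.085 and 0.085 m and y of tub_round_large in the frame of serving_tray between -0.105 and 0.105 m and contact force between tub_round_large and serving_tray above 2.3544 N) or (z of tub_round_large in the frame of refill_crate below 0.01 m and x of tub_round_large in the frame of refill_crate between -0.085 and 0.085 m and y of tub_round_large in the frame of refill_crate between -0.105 and 0.105 m and contact force between tub_round_large and refill_crate between 0.3 and 3.1392 N)) and angle between each of tub_round_large, tub_square_large, tub_round_small, tub_square_small's own z axis and vertical below 0.1 rad and linear speed of each of tub_round_large, tub_square_large, tub_round_small, tub_square_small below 0.02 m/s and angular speed of each of tub_round_large, tub_square_large, tub_round_small, tub_square_small below 0.2 rad/s and ((z of tub_square_large in the frame of serving_tray below 0.01 m and x of tub_square_large in the frame of serving_tray between -0.085 and 0.085 m and y of tub_square_large in the frame of serving_tray between -0.105 and 0.105 m and contact force between tub_square_large and serving_tray above 2.3544 N) or (z of tub_square_large in the frame of refill_crate below 0.01 m and x of tub_square_large in the frame of refill_crate between -0.085 and 0.085 m and y of tub_square_large in the frame of refill_crate between -0.105 and 0.105 m and contact force between tub_square_large and refill_crate between 0.3 and 3.1392 N)) and ((z of tub_round_small in the frame of serving_tray below 0.01 m and x of tub_round_small in the frame of serving_tray between -0.085 and 0.085 m and y of tub_round_small in the frame of serving_tray between -0.105 and 0.105 m and contact force between tub_round_small and serving_tray above 1.52055 N) or (z of tub_round_small in the frame of refill_crate below 0.01 m and x of tub_round_small in the frame of refill_crate between -0.085 and 0.085 m and y of tub_round_small in the frame of refill_crate between -0.105 and 0.105 m and contact force between tub_round_small and refill_crate between 0.3 and 2.20725 N)) and ((z of tub_square_small in the frame of serving_tray below 0.01 m and x of tub_square_small in the frame of serving_tray between -0.085 and 0.085 m and y of tub_square_small in the frame of serving_tray between -0.105 and 0.105 m and contact force between tub_square_small and serving_tray above 1.52055 N) or (z of tub_square_small in the frame of refill_crate below 0.01 m and x of tub_square_small in the frame of refill_crate between -0.085 and 0.085 m and y of tub_square_small in the frame of refill_crate between -0.105 and 0.105 m and contact force between tub_square_small and refill_crate between 0.3 and 2.20725 N))); the robot touches nothing.
It fails at once if a tub is tipped over (more than about 45 degrees) (angle between any of tub_round_large, tub_square_large, tub_round_small, tub_square_small's own z axis and vertical above 0.8 rad).
It fails at once if a tub is dropped (let fall more than about 3 cm) ((linear speed of tub_round_large above 0.8 m/s and contact force between tub_round_large and the fingers below 0.02 N) or (linear speed of tub_square_large above 0.8 m/s and contact force between tub_square_large and the fingers below 0.02 N) or (linear speed of tub_round_small above 0.8 m/s and contact force between tub_round_small and the fingers below 0.02 N) or (linear speed of tub_square_small above 0.8 m/s and contact force between tub_square_small and the fingers below 0.02 N)).
It fails at once if the oil bottle, pepper mill or salt shaker is moved more than 3 cm or knocked over (distance of any of oil_bottle, pepper_mill, salt_shaker from where it was at the start of the episode above 0.03 m or angle between any of oil_bottle, pepper_mill, salt_shaker's own z axis and vertical above 0.5 rad).
It also fails if it takes over 120 s, if anything falls off the work surface, if the arm or the gripper's body presses on something with over 40 N, if the wrist force passes 120 N, or if a joint passes its speed limit or range.

ROBOT

A 6-joint arm with a two-finger parallel gripper is mounted at the origin on the work surface. World frame = base frame: x ahead of the robot, y to its left, z up, the work surface at z = 0. Lengths are in m, angles in rad, forces in N, time in s.
With the tool pointing down it reaches from about 0.375 to 0.9 m from the base axis. Payload 3.1 kg.
Tool frame: the origin (TCP) lies on the centre line of the jaws, within the pads' length; the fingertips stand robot.finger_overhang ahead of it and the grasp point (between the pads) lies 2 mm behind it (robot.finger_overhang is the distance from the TCP to the fingertips, in m); z points along the fingers, y is the direction in which the jaws open and shut (so a half turn about z gives the same grasp; the last joint's range is limited). The gripper opens to 87 mm and grips with 3 to 60 N. Pads are 19 mm wide; open, the fingers measure 117 mm over their backs; the gripper's body (75 mm by 190 mm) begins 51 mm behind the grasp point.
Start: joints at [-1.331, 0.527, 1.433, -0, 1.181, -0.178], TCP at [0.254, -0.571, 0.24] pointing down, gripper open.
Joint ranges: [-3.08, 3.08], [-0.75, 2.2], [0.22, 2.44], [-1.43, 4.57], [0, 2.65], [-2.85, 2.85]. Speed limits (rad/s): [2.79, 2.79, 3.14, 3.14, 3.14, 3.14].

INTERFACE

Orientations are given as a unit quaternion [x, y, z, w].
In Python, from rig import robot gives the robot as it stands. The module is installed in compiled form; this text tells all that it offers.
- The arm moves only by the tool step_arm, never from a script. Its arguments are lists of equal length, an entry for each row: "slide": the shift along the tool's x, y, z in mm, a list of three; "twist": the turn about the tool's z in degrees. A call has 1 to 20 rows; each row shifts and turns the commanded pose from where the row before left it, along the tool's axes as they then stand; what a row does not reach is not made up. A row lasts 1/12 s, in which the tool goes at most 41.7 mm and 7.16 degrees, less where a joint would pass 70% of its speed; a pose out of reach is approached as far as the arm can. A call is refused whole if a number of a shift passes 41.7 or a number of a turn 7.16, either way. A call with a gripper value outside its range is refused whole. "jaw" is the finger opening in mm, from 0 to 87, set as the call begins (left out, the last holds). The fingers move at their own pace and stop on an object; "force" is the grip in N (left out, the last holds). Time passes only in rows, so rows that do not move let the fingers close. It gives the time, the measured TCP pose, the force and the opening at its end, in the units of the state.
- robot.get_obs(): the state, without advancing time (a new reading comes with each control period).
- robot.camera(name): name is "scene" or "top"; returns a dict with "color" (400x640x3 uint8, blue, green, red), "depth" (400x640 float32, m along the optical axis (not along the pixel's ray), 0 where there is no reading), "camera_matrix" (3x3 intrinsics, pixels), "origin" and "orientation" of the camera in the world. Camera axes: x right, y down, z forward; pixel columns grow to the right and rows downward; lengths in m; the calibration is good to about 2 mm. A picture is of the moment at which its call begins.
- robot.hand_in(): hands the job in, once; it reports no verdict.
The state is a dict: "time": time; "q": joint angles; "joint_velocities": joint speeds; "joint_torque": joint torques, N m; "position": TCP position; "tool_rot": TCP orientation; "ft_force": force on the tool from outside, world axes, zero at the start; "moment": the same for the moment, N m; "grip_width": finger opening in m.
Only numpy, scipy, OpenCV 4.12 (cv2) and the standard library are available. Lean on these libraries where they do the work, as an engineer would, in place of code of your own. Each camera call takes 0.05 s, during which the arm holds its last target.

## Working session

There is one attempt and no reset: what is moved stays moved. The work goes in short steps, Python scripts to look and compute and a tool call to move; the robot and the scene stay as the last step left them, time stands still between calls to the robot, and variables do not carry over. Pictures are saved under pics/ and viewed, and the job is handed in when it is done.

Besides the shell and the picture viewer there is one more tool, called after ">>>" as a command line: name --pt "numbers of a row" for each row, then --argument value for the rest. step_arm: Moves the arm, as the interface text tells. Its arguments: {"type":"object","properties":{"slide":{"type":"array","items":{"type":"array","items":{"type":"number"}}},"twist":{"type":"array","items":{"type":"number"}},"jaw":{"type":"number"},"force":{"type":"number"}},"required":["slide","twist"]}

```bash
mkdir -p pics; cat > h.py <<'E'
import numpy as np, cv2
from scipy.spatial.transform import Rotation as R
from rig import robot
def ray(c,u,v):
    K=np.array(c["camera_matrix"]);d=np.array([(u-K[0,2])/K[0,0],(v-K[1,2])/K[1,1],1.])
    return np.array(c["origin"]),rot(c)@d
def rot(c):
    o=np.array(c["orientation"]);return R.from_quat(o).as_matrix() if o.size==4 else o
def onplane(c,u,v,z):
    o,d=ray(c,u,v);return o+d*(z-o[2])/d[2]
def cloud(c):
    K=np.array(c["camera_matrix"]);D=c["depth"];v,u=np.mgrid[:D.shape[0],:D.shape[1]]
    P=np.stack([(u-K[0,2])/K[0,0]*D,(v-K[1,2])/K[1,1]*D,D],-1)
    P=P@rot(c).T+np.array(c["origin"]);P[D<=0]=np.nan;return P
E
python3 - <<'E'
from h import *
o=robot.get_obs();print({k:np.round(v,3) for k,v in o.items()},robot.finger_overhang)
for n in("scene","top"):
    c=robot.camera(n);cv2.imwrite(f"pics/{n}0.png",c["color"]);np.savez(f"{n}0.npz",**c);print(n,c["origin"],c["orientation"],c["camera_matrix"])
E
```

```text
{'time': np.float64(0.0), 'q': array([-1.331,  0.528,  1.434, -0.   ,  1.181, -0.179]), 'joint_velocities': array([ 0.001, -0.001, -0.001, -0.   ,  0.001, -0.   ]), 'joint_torque': array([ 1.0000e-03, -4.4004e+01, -1.7659e+01,  6.3000e-02,  5.8000e-02,
       -0.0000e+00]), 'position': array([ 0.254, -0.57 ,  0.239]), 'tool_rot': array([ 0.978,  0.208, -0.   , -0.001]), 'ft_force': array([-0.335,  0.889, -0.693]), 'moment': array([-0.042, -0.004, -0.024]), 'grip_width': np.float64(0.087)} 0.017
scene [0.9130174 0.5050496 0.6980903] [ 0.29606055  0.87410254 -0.36139916 -0.13297948] [[397.0547814    0.         316.80874558]
 [  0.         397.0547814  201.10348112]
 [  0.           0.           1.        ]]
top [0.45747068 0.00440738 1.03584468] [-0.70338982  0.71025047 -0.01450097  0.02401551] [[448.26736423   0.         315.83048619]
 [  0.         448.26736423 198.10517176]
 [  0.           0.           1.        ]]
```

View pics/scene0.png

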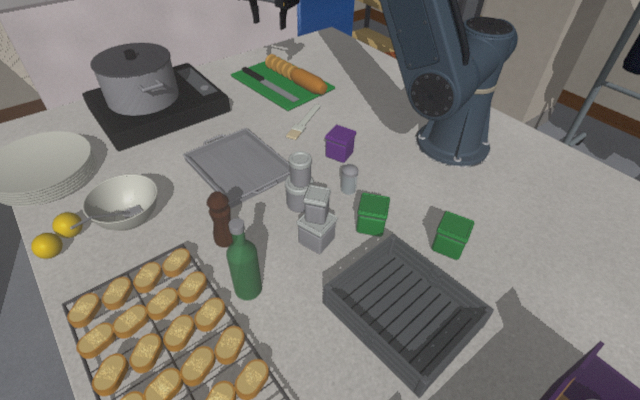

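View pics/top0.png

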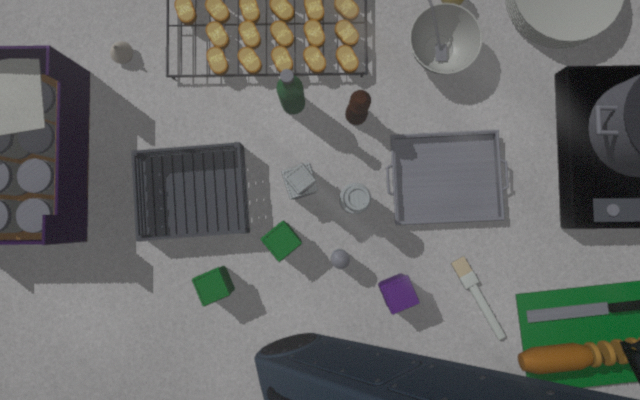

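The top view shows the square stack at (299,178) and the round stack at (355,197). The crate is at (192,190) and the tray at (447,178). The bottle is at (290,92), the mill at (357,107) and the shaker at (340,258). Possible mix-ups are the green tubs at (281,240) and (212,286), the purple tub at (398,293) and the steel-topped shaker at (340,258). I want the bare-steel stacks.

```bash
python3 - <<'E'
from h import *
for n,(x0,y0,x1,y1) in(("top",(265,60,420,290)),("scene",(180,120,420,310))):
    c=dict(np.load(f"{n}0.npz"));cr=c["color"][y0:y1,x0:x1];cv2.imwrite(f"pics/{n}c.png",cv2.resize(cr,None,fx=2.5,fy=2.5,interpolation=cv2.INTER_CUBIC))
c=dict(np.load("top0.npz"));P=cloud(c);Z=P[...,2]
s=dict(np.load("scene0.npz"));S=cloud(s)
def rep(name,m,c=c,P=P):
    m=cv2.morphologyEx(m.astype(np.uint8),cv2.MORPH_OPEN,np.ones((2,2)))
    nn,l,st,ce=cv2.connectedComponentsWithStats(m)
    for i in range(1,nn):
        if st[i,4]<40: continue
        q=P[l==i];
        (a,b),wh,ang=cv2.minAreaRect((q[:,:2]*1000).astype(np.float32))
        print(name,np.round(ce[i],0),st[i,4],"rect c",np.round([a,b]),"wh",np.round(wh),"ang",round(ang,1),"z",np.round(np.nanmedian(q[:,2]),4))
roi=np.zeros(Z.shape,bool);roi[60:290,260:415]=1
print("table z",np.nanmedian(Z[230:260,420:440]))
rep("z.145",roi&(abs(Z-.145)<.008))
rep("z.075",roi&(abs(Z-.075)<.006))
rep("bottle",roi&(Z>.16)); rep("mill",roi&(Z>.11)&(Z<.16))
big=np.ones(Z.shape,bool);big[310:]=0
rep("rim.060",big&(abs(Z-.060)<.005)&(np.arange(640)[None]<260)&(np.arange(640)[None]>110))
rep("rim.023",big&(abs(Z-.022)<.004)&(np.arange(640)[None]>380)&(np.arange(640)[None]<520)&(np.arange(400)[:,None]<235))
rep("trayfloor",big&(abs(Z-.005)<.0035)&(np.arange(640)[None]>380)&(np.arange(640)[None]<520)&(np.arange(400)[:,None]<235)&(np.arange(400)[:,None]>125))
roi2=np.zeros(Z.shape,bool);roi2[120:310,180:420]=1
rep("S.145",roi2&(abs(S[...,2]-.145)<.008),s,S)
rep("S.075",roi2&(abs(S[...,2]-.075)<.006),s,S)
E
```

```text
table z 0.00034767060902374247
z.145 [290.  89.] 149 rect c [731.  67.] wh [30. 37.] ang 19.0 z 0.1414
z.145 [361. 100.] 110 rect c [706. -78.] wh [23. 24.] ang 48.5 z 0.1389
z.145 [300. 180.] 567 rect c [547.  46.] wh [47. 55.] ang 41.9 z 0.1437
z.145 [358. 199.] 519 rect c [498. -71.] wh [60. 43.] ang 62.8 z 0.1439
z.075 [310. 169.] 50 rect c [575.  31.] wh [34. 14.] ang 17.6 z 0.0726
z.075 [287. 173.] 50 rect c [563.  76.] wh [20. 26.] ang 39.7 z 0.0761
z.075 [299. 192.] 212 rect c [527.  51.] wh [72. 40.] ang 85.5 z 0.0733
z.075 [350. 199.] 212 rect c [505. -65.] wh [67. 58.] ang 15.2 z 0.0755
z.075 [281. 242.] 921 rect c [414.  94.] wh [66. 73.] ang 38.6 z 0.0735
z.075 [341. 261.] 248 rect c [372. -35.] wh [44. 37.] ang 3.6 z 0.0744
z.075 [399. 285.] 309 rect c [ 325. -164.] wh [87. 37.] ang 82.5 z 0.0737
bottle [288.  79.] 204 rect c [767.  68.] wh [22. 88.] ang 89.2 z 0.1991
mill [291.  92.] 450 rect c [748.  58.] wh [49. 79.] ang 55.0 z 0.1329
mill [361. 101.] 366 rect c [715. -91.] wh [39. 73.] ang 32.8 z 0.1325
mill [301. 180.] 573 rect c [547.  46.] wh [47. 55.] ang 41.9 z
[... 1381 characters left out ...]
443. -112.] wh [215.  36.] ang 40.4 z 0.1412
S.145 [318. 196.] 412 rect c [490.  12.] wh [190.  44.] ang 35.8 z 0.1414
S.145 [241. 249.] 182 rect c [739.  82.] wh [21. 35.] ang 76.6 z 0.1413
S.075 [341. 135.] 330 rect c [ 258. -161.] wh [161.  58.] ang 16.0 z 0.0712
S.075 [351. 170.] 95 rect c [381. -25.] wh [29. 31.] ang 84.0 z 0.0726
S.075 [297. 187.] 208 rect c [515. -56.] wh [195.  62.] ang 50.4 z 0.0722
S.075 [375. 206.] 598 rect c [381. 101.] wh [152.  56.] ang 14.6 z 0.0717
S.075 [318. 225.] 365 rect c [524.  63.] wh [126.  55.] ang 6.5 z 0.0715
S.075 [222. 222.] 58 rect c [691. -85.] wh [88. 30.] ang 43.4 z 0.0705
S.075 [247. 278.] 95 rect c [723.  78.] wh [80. 34.] ang 26.0 z 0.0709
```

```bash
ls pics
```

```text
scene0.png
scenec.png
top0.png
topc.png
```

View pics/topc.png

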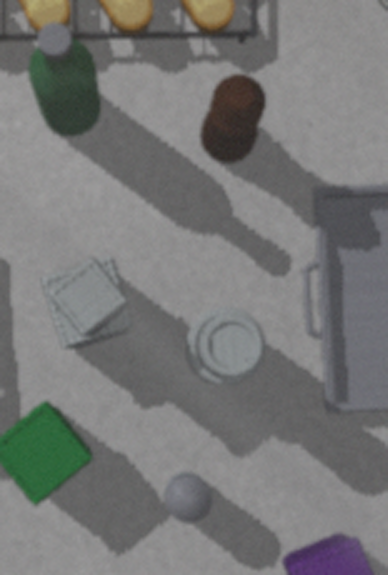

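View pics/scenec.png

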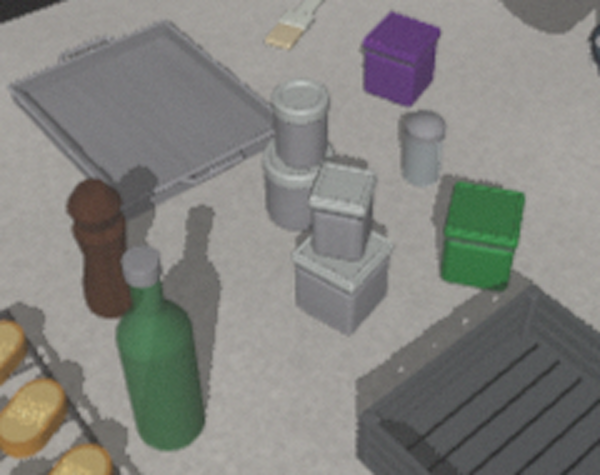

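```bash
python3 - <<'E'
from h import *
c=dict(np.load("top0.npz"));P=cloud(c);Z=P[...,2]
def blob(m,near):
    m=m.astype(np.uint8);nn,l,st,ce=cv2.connectedComponentsWithStats(m)
    k=[i for i in range(1,nn) if st[i,4]>30];i=min(k,key=lambda i:np.hypot(*(ce[i]-near)));return l==i
def meas(name,m,z,rect):
    v,u=np.nonzero(m)
    # pixel corners so that size is right
    X=np.array([onplane(c,a+dx,b+dy,z)[:2] for a,b in zip(u,v) for dx in(-.5,.5) for dy in(-.5,.5)])*1000
    h=X.astype(np.float32)
    (a,b),wh,ang=cv2.minAreaRect(h);cc,r=cv2.minEnclosingCircle(h)
    print(name,"n",len(u),"rect",np.round([a,b],1),np.round(wh,1),round(ang,1),"circ",np.round(cc,1),round(2*r,1),"area eq",round(len(u)*((c['origin'][2]-z)*1000/448.27)**2))
K=c["camera_matrix"]
top=(Z>.13)&(Z<.16)
meas("sq small",blob(top,(300,180)),.145,1);meas("rd small",blob(top,(358,199)),.145,0)
low=(Z>.055)&(Z<.16)
meas("sq large(all)",blob(low,(300,180)),.075,1);meas("rd large(all)",blob(low,(356,199)),.075,0)
# only lid-level pixels
meas("sq large lidonly",(abs(Z-.075)<.01)&blob(low,(300,180)),.075,1)
meas("rd large lidonly",(abs(Z-.075)<.01)&blob(low,(356,199)),.075,0)
meas("shaker",blob(Z>.05,(340,258)),.077,0)
meas("green1",blob((Z>.06)&(Z<.09),(281,240)),.075,0)
for nm,uv,z in(("bottle top",(287.5,75),.2),("mill top",(361.5,98.5),.14)):print(nm,onplane(c,*uv,z))
print("tray rim corners(z.022)",[np.round(onplane(c,*p,.022)[:2]*1000) for p in((391,134),(498,131),(505,218),(396,224))])
print("crate rim corners(z.06)",[np.round(onplane(c,*p,.06)[:2]*1000) for p in((134,150),(243,143),(249,235),(138,241))])
# oil/grid
for x0,y0,x1,y1,n in((125,120,265,260,"crate"),(380,110,520,240,"tray")):
    cv2.imwrite(f"pics/{n}.png",cv2.resize(c["color"][y0:y1,x0:x1],None,fx=4,fy=4,interpolation=cv2.INTER_CUBIC))
cv2.imwrite("pics/st.png",cv2.resize(c["color"][150:225,270:390],None,fx=6,fy=6,interpolation=cv2.INTER_CUBIC))
E
```

```text
sq small n 568 rect [545.2  48.5] [50.6 50.4] 37.5 circ [545.6  48.4] 65.1 area eq 2243
rd small n 523 rect [504.6 -64.7] [51.7 51.8] 89.3 circ [505.5 -65. ] 54.1 area eq 2066
sq large(all) n 930 rect [548.9  52.8] [71.3 68.4] 17.0 circ [547.4  52.3] 90.8 area eq 4273
rd large(all) n 780 rect [508.3 -65.8] [68.6 68.7] 89.3 circ [508.7 -66.2] 70.5 area eq 3584
sq large lidonly n 340 rect [547.4  52.5] [68.3 68.2] 17.0 circ [547.5  52.4] 90.7 area eq 1562
rd large lidonly n 247 rect [508.3 -65.8] [68.6 68.7] 89.3 circ [508.7 -66.2] 70.5 area eq 1135
shaker n 290 rect [378.7 -33.1] [40.4 42.3] 89.4 circ [379.  -32.5] 43.5 area eq 1327
green1 n 939 rect [418.8  93.4] [68.5 68.6] 38.7 circ [418.9  93.5] 90.6 area eq 4314
bottle top [0.73758793 0.0670245  0.2       ]
mill top [ 0.70726986 -0.07805079  0.14      ]
tray rim corners(z.022) [array([ 657., -155.]), array([ 661., -397.]), array([ 464., -407.]), array([ 453., -162.])]
crate rim corners(z.06) [array([621., 417.]), array([634., 176.]), array([432., 163.]), array([421., 406.])]
```

```bash
echo
```

```text
(no output)
```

View pics/crate.png

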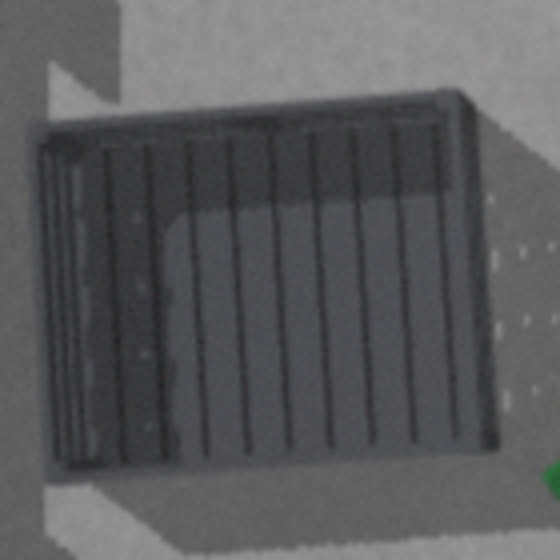

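View pics/tray.png

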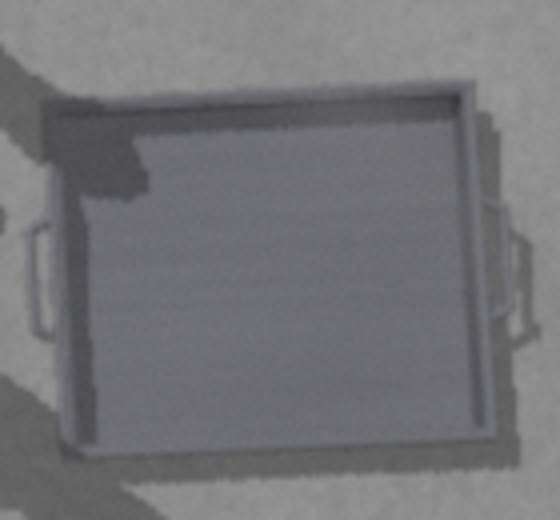

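View pics/st.png

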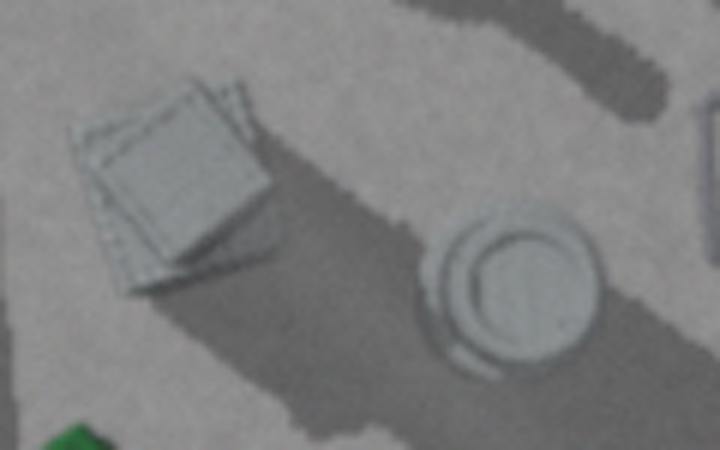

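The crop confirms both steel stacks, with lids at z≈.145 and .075 and sizes that match. I'll work out the first move and measure the force noise at rest.

```bash
cat >> h.py <<'E'
def yaw(o=None):
    o=o or robot.get_obs();x=R.from_quat(o["tool_rot"]).as_matrix()[:,0];return np.degrees(np.arctan2(x[1],x[0]))
def plan(x,y,z,yw=None):
    "mm, deg: shift in tool axes as they stand, then the twist"
    o=robot.get_obs();M=R.from_quat(o["tool_rot"]).as_matrix();d=M.T@(np.array([x,y,z])-np.array(o["position"])*1000)
    print("t",round(o["time"],2),"pos",np.round(np.array(o["position"])*1000,1),"yaw",round(yaw(o),1),"q",np.round(o["q"],2),"w",round(o["grip_width"]*1000,1),"f",np.round(o["ft_force"],2))
    n=int(np.ceil(np.linalg.norm(d)/40));print("shift",np.round(d,1),"rows",n,"each",np.round(d/max(n,1),1), "twist", None if yw is None else round(yaw(o)-yw,1))
def weigh(k=12):
    F=[];T=[]
    for i in range(k):
        robot.camera("top");o=robot.get_obs();F.append(o["ft_force"]);T.append(o["joint_torque"])
    F=np.array(F);T=np.array(T);print("Fz mean %.3f sd %.3f"%(F[:,2].mean(),F[:,2].std()),"tq2,3",T[:,1:3].mean(0).round(3),T[:,1:3].std(0).round(3),"w",round(o["grip_width"]*1000,2),"pos",np.round(np.array(o["position"])*1000,1),"t",round(o["time"],2))
E
python3 - <<'E'
from h import *
weigh(8);plan(545,48.5,240,37.5)
E
```

```text
Fz mean 0.166 sd 0.765 tq2,3 [-43.973 -17.667] [0.031 0.01 ] w 86.7 pos [ 254.2 -570.9  239.5] t 0.5
t 0.5 pos [ 254.2 -570.9  239.5] yaw 24.0 q [-1.33  0.53  1.43 -0.    1.18 -0.18] w 86.7 f [ 0.78 -0.69 -0.01]
shift [ 5.176e+02 -4.476e+02 -5.000e-01] rows 18 each [ 28.8 -24.9  -0. ] twist -13.5
```

>>> step_arm --pt "28.8 -24.9 0" --pt "28.8 -24.9 0" --pt "28.8 -24.9 0" --pt "28.8 -24.9 0" --pt "28.8 -24.9 0" --pt "28.8 -24.9 0" --pt "28.8 -24.9 0" --pt "28.8 -24.9 0" --pt "28.8 -24.9 0" --pt "28.8 -24.9 0" --pt "28.8 -24.9 0" --pt "28.8 -24.9 0" --pt "28.8 -24.9 0" --pt "28.8 -24.9 0" --pt "28.8 -24.9 0" --pt "28.8 -24.9 0" --pt "28.8 -24.9 0" --pt "28.8 -24.9 0" --pt "0 0 0" --pt "0 0 0" --twist '[0,0,0,0,0,0,0,0,0,0,0,0,0,0,0,0,0,0,-6.8,-6.7]' --jaw 72 --force 30

```text
time: 2.17
position: [0.5463, 0.0518, 0.2396]
tool_rot: [0.945, 0.326, 0.0, 0.0]
ft_force: [-0.1, -0.3, 1.3]
grip_width: 0.0722
```

>>> step_arm --pt "0 0 0" --pt "0 0 0" --pt "0 0 0" --twist '[0,0,0]'

```text
time: 2.42
position: [0.5454, 0.049, 0.2396]
tool_rot: [0.947, 0.32, 0.0, 0.0]
ft_force: [0.1, 0.2, 0.3]
grip_width: 0.0719
```

```bash
python3 - <<'E'
from h import *
plan(545,48.5,115,37.5);weigh(12)
c=robot.camera("scene");cv2.imwrite("pics/s1.png",c["color"])
E
```

```text
t 2.42 pos [545.4  49.  239.6] yaw 37.3 q [-0.11  0.42  1.63 -0.    1.09  0.8 ] w 71.9 f [0.06 0.18 0.32]
shift [-6.000e-01  1.000e-01  1.246e+02] rows 4 each [-0.2  0.  31.2] twist -0.2
Fz mean 0.115 sd 0.443 tq2,3 [-37.891 -16.417] [0.018 0.002] w 71.87 pos [545.5  49.3 239.5] t 3.02
```

View pics/s1.png

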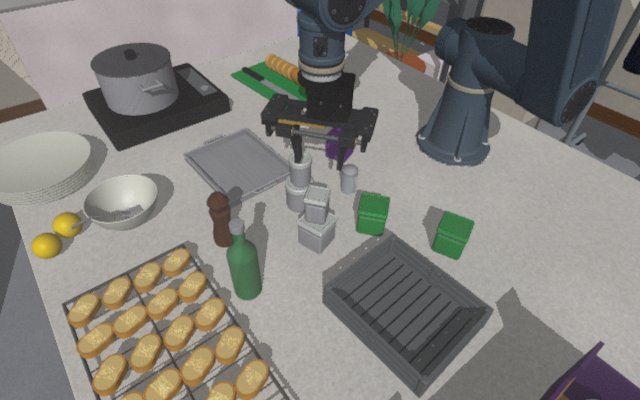

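```bash
python3 - <<'E'
from h import *
c=dict(np.load("scene0.npz"))
def proj(c,p):
    q=rot(c).T@(np.array(p)-c["origin"]);q=c["camera_matrix"]@(q/q[2]);return q[:2].round(1)
print(proj(c,(.545,.049,.145)),proj(c,(.545,.049,.223)),proj(c,(.5055,-.065,.145)))
E
```

```text
[317.  191.7] [317.8 161.7] [299.6 156.3]
```

The fingertips sit at about (320,160) in the scene view, which matches the projection for a tool over the small square tub, so I'll go down.

>>> step_arm --pt "0 0 31" --pt "0 0 31" --pt "0 0 31" --pt "0 0 20" --pt "0 0 12" --pt "0 0 0" --pt "0 0 0" --twist '[0,0,0,0,0,0,0]'

```text
time: 3.65
position: [0.5453, 0.0494, 0.1141]
tool_rot: [0.947, 0.321, -0.001, -0.0]
ft_force: [0.3, -0.6, 0.6]
grip_width: 0.0719
```

>>> step_arm --pt "0 0 0" --pt "0 0 0" --pt "0 0 0" --pt "0 0 0" --pt "0 0 0" --pt "0 0 0" --pt "0 0 0" --pt "0 0 0" --twist '[0,0,0,0,0,0,0,0]' --jaw 40

```text
time: 4.32
position: [0.5461, 0.0492, 0.1154]
tool_rot: [0.947, 0.321, 0.001, 0.0]
ft_force: [-0.9, -1.0, 4.9]
grip_width: 0.0478
```

>>> step_arm --pt "0 0 -5" --pt "0 0 -10" --pt "0 0 -20" --pt "0 0 -25" --pt "0 0 -25" --pt "0 0 -20" --pt "0 0 -14" --pt "0 0 -6" --pt "0 0 0" --pt "0 0 0" --pt "0 0 0" --twist '[0,0,0,0,0,0,0,0,0,0,0]'

```text
time: 5.23
position: [0.5445, 0.0494, 0.2384]
tool_rot: [0.947, 0.321, -0.001, -0.001]
ft_force: [-0.4, -0.9, -0.7]
grip_width: 0.0477
```

```bash
python3 - <<'E'
from h import *
weigh(12)
for n in("scene","top"):
    c=robot.camera(n);cv2.imwrite(f"pics/{n}2.png",c["color"]);np.savez(f"{n}2.npz",**c)
E
```

```text
Fz mean -1.483 sd 0.406 tq2,3 [-38.688 -16.787] [0.163 0.047] w 47.94 pos [545.5  49.3 239.5] t 5.83
```

View pics/scene2.png

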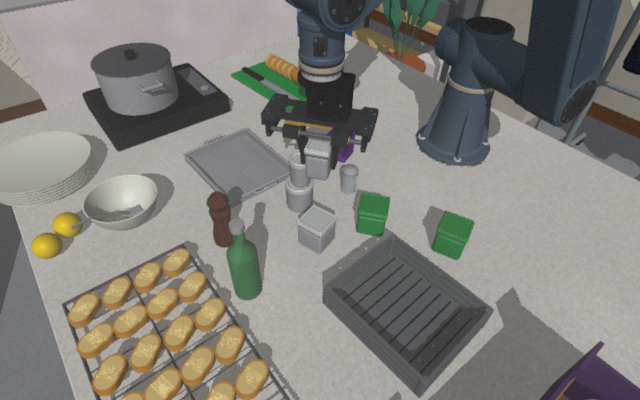

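```bash
python3 - <<'E'
from h import *
weigh(12)
E
```

```text
Fz mean -1.118 sd 0.287 tq2,3 [-38.62  -16.818] [0.009 0.001] w 47.68 pos [545.5  49.3 239.6] t 6.53
```

Torque and force both put the small square tub at about 125–170 g, so it goes to the crate.

```bash
cat >> h.py <<'E'
def slot(which,lx,ly):
    cx,cy,t={"crate":(527,290.5,3.),"tray":(558.5,-280,2.)}[which];t=np.radians(t)
    return cx+lx*np.cos(t)-ly*np.sin(t),cy+lx*np.sin(t)+ly*np.cos(t)
E
python3 - <<'E'
from h import *
x,y=slot("crate",-42,50);print(x,y);plan(x,y,240,3)
E
```

```text
482.44076172816074 338.23336657552505
t 6.53 pos [545.5  49.3 239.6] yaw 37.5 q [-0.11  0.42  1.63  0.    1.09  0.8 ] w 47.7 f [-0.13 -0.08 -1.02]
shift [ 125.8 -267.6   -0.4] rows 8 each [ 15.7 -33.5  -0.1] twist 34.5
```

>>> step_arm --pt "6 -12 0" --pt "12 -25 0" --pt "16 -34 0" --pt "16 -34 0" --pt "16 -34 0" --pt "16 -34 0" --pt "16 -34 0" --pt "14 -30 0" --pt "9 -20 0" --pt "4.8 -10.6 0" --pt "0 0 0" --pt "0 0 0" --pt "0 0 0" --pt "0 0 0" --pt "0 0 0" --pt "0 0 0" --pt "0 0 0" --pt "0 0 0" --twist '[0,0,0,0,0,0,0,0,0,0,5,7,7,7,5.5,3,0,0]'

```text
time: 8.03
position: [0.4823, 0.338, 0.2395]
tool_rot: [1.0, 0.027, -0.0, 0.0]
ft_force: [-0.4, 0.3, -1.5]
grip_width: 0.0477
```

>>> step_arm --pt "0 0 15" --pt "0 0 30" --pt "0 0 35" --pt "0 0 35" --pt "0 0 30" --pt "0 0 20" --pt "0 0 12" --pt "0 0 6" --pt "0 0 0" --pt "0 0 0" --twist '[0,0,0,0,0,0,0,0,0,0]'

```text
time: 8.87
position: [0.4832, 0.3386, 0.0574]
tool_rot: [1.0, 0.026, 0.001, -0.0]
ft_force: [0.9, 0.6, -2.2]
grip_width: 0.0475
```

```bash
python3 - <<'E'
from h import *
x,y=slot("crate",-42,50);plan(x,y,45,3)
for n in("scene","top"):
    c=robot.camera(n);cv2.imwrite(f"pics/{n}3.png",c["color"])
E
```

```text
t 8.87 pos [483.2 338.6  57.4] yaw 3.0 q [0.42 0.74 1.65 0.   0.75 1.94] w 47.5 f [ 0.92  0.64 -2.16]
shift [-0.8  0.3 12.4] rows 1 each [-0.8  0.3 12.4] twist 0.0
```

View pics/scene3.png

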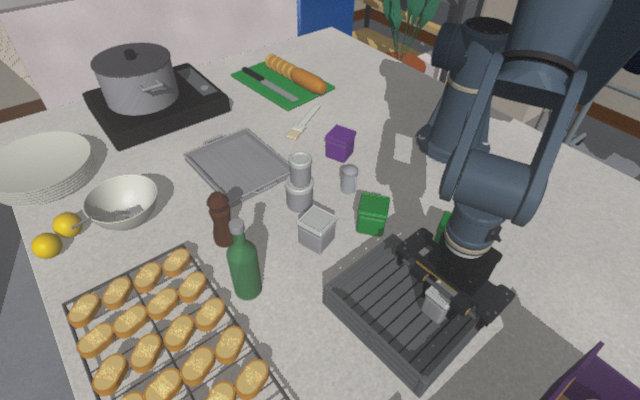

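View pics/top3.png

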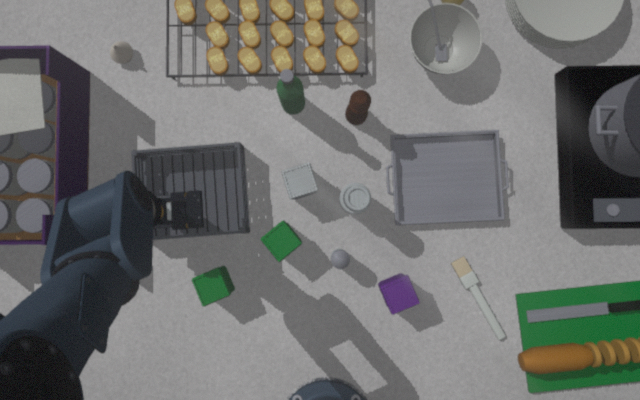

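The tub hangs inside the crate's near-left quarter, clear of the walls, about 12 mm above the floor.

>>> step_arm --pt "0 0 5" --pt "0 0 4" --pt "0 0 2" --pt "0 0 1" --pt "0 0 0.5" --pt "0 0 0" --pt "0 0 0" --twist '[0,0,0,0,0,0,0]'

```text
time: 9.55
position: [0.4825, 0.3383, 0.0454]
tool_rot: [1.0, 0.026, 0.0, -0.0]
ft_force: [-1.4, -1.2, 7.9]
grip_width: 0.0475
```

```bash
python3 - <<'E'
from h import *
weigh(4)
E
```

```text
Fz mean 7.366 sd 0.452 tq2,3 [-41.91   -9.951] [0.002 0.002] w 48.1 pos [482.5 338.3  45.4] t 9.75
```

It's in contact and pressing lightly at about 7 N. Release.

>>> step_arm --pt "0 0 0" --pt "0 0 0" --pt "0 0 0" --pt "0 0 0" --twist '[0,0,0,0]' --jaw 62

```text
time: 10.08
position: [0.4825, 0.3382, 0.0439]
tool_rot: [1.0, 0.026, -0.0, 0.0]
ft_force: [-0.6, -0.1, 0.4]
grip_width: 0.0607
```

>>> step_arm --pt "0 0 -10" --pt "0 0 -20" --pt "0 0 -35" --pt "0 0 -40" --pt "0 0 -40" --pt "0 0 -35" --pt "0 0 -15" --pt "0 0 0" --pt "0 0 0" --twist '[0,0,0,0,0,0,0,0,0]'

```text
time: 10.83
position: [0.4826, 0.3383, 0.2405]
tool_rot: [1.0, 0.026, 0.001, -0.001]
ft_force: [0.2, 0.2, -0.9]
grip_width: 0.0618
```

```bash
python3 - <<'E'
from h import *
plan(505.2,-65,240,30)
E
```

```text
t 10.83 pos [482.6 338.3 240.5] yaw 3.0 q [0.42 0.48 1.53 0.   1.14 1.94] w 61.8 f [ 0.22  0.22 -0.87]
shift [1.500e+00 4.039e+02 1.000e-01] rows 11 each [ 0.1 36.7  0. ] twist -27.0
```

>>> step_arm --pt "0 15 0" --pt "0 30 0" --pt "0.2 40 0" --pt "0.2 40 0" --pt "0.2 40 0" --pt "0.2 40 0" --pt "0.2 40 0" --pt "0.2 40 0" --pt "0.2 40 0" --pt "0.2 35 0" --pt "0.1 26 0" --pt "0 12 0" --pt "0 5.9 0" --pt "0 0 0" --pt "0 0 0" --pt "0 0 0" --pt "0 0 0" --twist '[0,0,0,0,0,0,0,0,0,0,0,0,0,0,0,0,0]' --jaw 72

```text
time: 12.25
position: [0.5049, -0.0635, 0.2389]
tool_rot: [1.0, 0.027, -0.0, -0.0]
ft_force: [1.3, 0.5, -0.2]
grip_width: 0.072
```

```bash
python3 - <<'E'
from h import *
weigh(10);plan(505.2,-65,115,3)
E
```

```text
Fz mean 0.038 sd 0.379 tq2,3 [-34.81 -15.76] [0.052 0.013] w 72.18 pos [505.3 -65.  239.1] t 12.75
t 12.75 pos [505.3 -65.  239.1] yaw 3.0 q [-0.35  0.37  1.72  0.    1.05  1.17] w 72.2 f [-0.22  0.78  0.11]
shift [-1.000e-01 -0.000e+00  1.241e+02] rows 4 each [-0. -0. 31.] twist -0.0
```

```bash
python3 - <<'E'
from h import *
weigh(5)
E
```

```text
Fz mean 0.310 sd 0.348 tq2,3 [-34.854 -15.78 ] [0.003 0.001] w 71.32 pos [505.2 -65.1 239. ] t 13.0
```

>>> step_arm --pt "0 0 31" --pt "0 0 31" --pt "0 0 31" --pt "0 0 20" --pt "0 0 11.5" --pt "0 0 0" --pt "0 0 0" --twist '[0,0,0,0,0,0,0]'

```text
time: 13.58
position: [0.5051, -0.0651, 0.1141]
tool_rot: [1.0, 0.026, -0.001, -0.0]
ft_force: [0.0, -0.6, 0.5]
grip_width: 0.072
```

>>> step_arm --pt "0 0 0" --pt "0 0 0" --pt "0 0 0" --pt "0 0 0" --pt "0 0 0" --pt "0 0 0" --pt "0 0 0" --twist '[0,0,0,0,0,0,0]' --jaw 44

```text
time: 14.17
position: [0.5058, -0.0653, 0.1154]
tool_rot: [1.0, 0.026, 0.001, 0.0]
ft_force: [-1.1, -0.7, 5.2]
grip_width: 0.0516
```

>>> step_arm --pt "0 0 -5" --pt "0 0 -10" --pt "0 0 -20" --pt "0 0 -25" --pt "0 0 -25" --pt "0 0 -20" --pt "0 0 -13.5" --pt "0 0 -6" --pt "0 0 0" --pt "0 0 0" --pt "0 0 0" --pt "0 0 0" --pt "0 0 0" --pt "0 0 0" --twist '[0,0,0,0,0,0,0,0,0,0,0,0,0,0]'

```text
time: 15.33
position: [0.5049, -0.065, 0.2383]
tool_rot: [1.0, 0.026, -0.001, -0.0]
ft_force: [0.1, 0.2, -3.0]
grip_width: 0.0514
```

```bash
python3 - <<'E'
from h import *
weigh(8);weigh(8)
for n in("scene","top"):
    c=robot.camera(n);cv2.imwrite(f"pics/{n}4.png",c["color"]);np.savez(f"{n}4.npz",**c)
E
```

```text
Fz mean -2.849 sd 0.430 tq2,3 [-36.201 -16.542] [0.016 0.023] w 51.24 pos [505.3 -65.  239.1] t 15.73
Fz mean -3.070 sd 0.427 tq2,3 [-36.232 -16.58 ] [0.011 0.002] w 51.62 pos [505.3 -65.1 239.1] t 16.13
```

View pics/scene4.png

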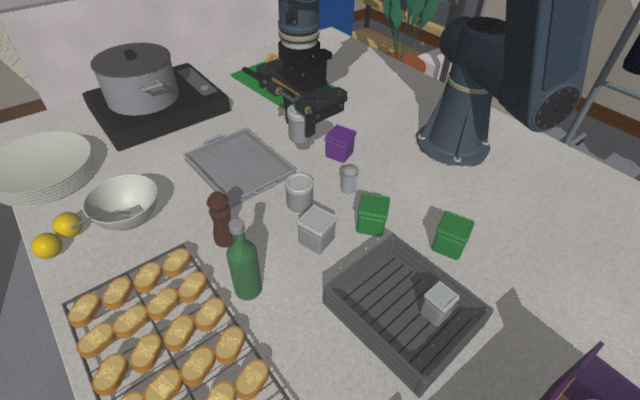

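The small round tub is about 300 g, so it goes to the tray. The small square tub stands upright in the crate at (440,302).

```bash
python3 - <<'E'
from h import *
x,y=slot("tray",-42,-50);print(x,y);plan(x,y,240,2)
E
```

```text
518.270560100323 -331.4353202124598
t 16.23 pos [505.3 -65.1 239.1] yaw 3.0 q [-0.35  0.37  1.72  0.    1.05  1.17] w 51.3 f [ 0.22  0.5  -2.11]
shift [ -0.9 266.7  -0.9] rows 7 each [-0.1 38.1 -0.1] twist 1.0
```

>>> step_arm --pt "0 12 0" --pt "0 25 0" --pt "0 36 0" --pt "-0.3 40 0" --pt "-0.3 40 0" --pt "-0.3 38 0" --pt "0 36 0" --pt "0 22 0" --pt "0 12 0" --pt "0 5.7 0" --pt "0 0 15" --pt "0 0 30" --pt "0 0 35" --pt "0 0 35" --pt "0 0 30" --pt "0 0 20" --pt "0 0 12" --pt "0 0 6" --pt "0 0 0" --pt "0 0 0" --twist '[0,0,0,0,0,0,0,0,0,1,0,0,0,0,0,0,0,0,0,0]'

```text
time: 17.9
position: [0.519, -0.3315, 0.057]
tool_rot: [1.0, 0.018, 0.001, 0.001]
ft_force: [0.1, -0.7, -2.7]
grip_width: 0.0516
```

```bash
python3 - <<'E'
from h import *
plan(*slot("tray",-42,-50),45,2)
for n in("scene","top"):
    c=robot.camera(n);cv2.imwrite(f"pics/{n}5.png",c["color"])
E
```

```text
t 17.9 pos [ 519.  -331.5   57. ] yaw 2.0 q [-0.75  0.76  1.58  0.    0.8   0.79] w 51.6 f [ 0.15 -0.67 -2.67]
shift [-0.8 -0.2 12. ] rows 1 each [-0.8 -0.2 12. ] twist 0.0
```

View pics/scene5.png

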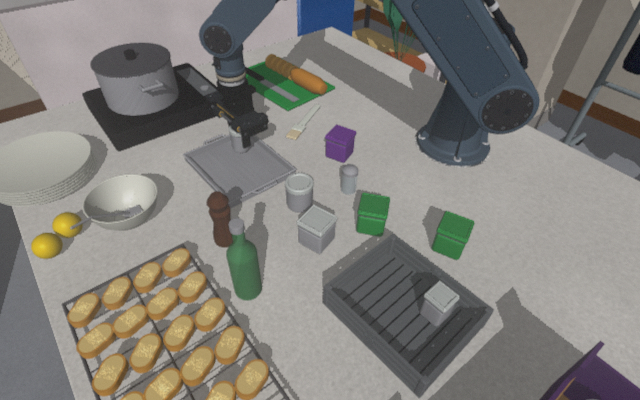

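The tub is over the tray near (240,140). Lower to contact and release.

>>> step_arm --pt "0 0 5" --pt "0 0 4" --pt "0 0 2" --pt "0 0 1" --pt "0 0 0" --pt "0 0 0" --twist '[0,0,0,0,0,0]'

```text
time: 18.5
position: [0.5183, -0.3315, 0.0454]
tool_rot: [1.0, 0.017, 0.0, 0.0]
ft_force: [-2.6, 1.3, 5.6]
grip_width: 0.0514
```

```bash
python3 - <<'E'
from h import *
weigh(4)
E
```

```text
Fz mean 5.693 sd 0.573 tq2,3 [-44.507 -11.029] [0.004 0.002] w 51.89 pos [ 518.3 -331.6   45.4] t 18.7
```

>>> step_arm --pt "0 0 0" --pt "0 0 0" --pt "0 0 0" --pt "0 0 0" --twist '[0,0,0,0]' --jaw 66

```text
time: 19.03
position: [0.5184, -0.3316, 0.0441]
tool_rot: [1.0, 0.017, 0.0, 0.0]
ft_force: [0.0, 0.0, -0.2]
grip_width: 0.0644
```

>>> step_arm --pt "0 0 -10" --pt "0 0 -20" --pt "0 0 -35" --pt "0 0 -40" --pt "0 0 -30" --pt "0 0 -15" --pt "0 0 0" --pt "0 0 0" --twist '[0,0,0,0,0,0,0,0]'

```text
time: 19.7
position: [0.5186, -0.3316, 0.1954]
tool_rot: [1.0, 0.017, 0.001, 0.001]
ft_force: [-0.8, -0.1, -0.2]
grip_width: 0.0661
```

```bash
python3 - <<'E'
from h import *
c=robot.camera("top");cv2.imwrite("pics/top6.png",c["color"]);np.savez("top6.npz",**c)
P=cloud(c);Z=P[...,2]
for near,z in(((355,198),.075),((300,181),.075),((195,212),.075),((470,200),.075)):
    m=((Z>.06)&(Z<.09)).astype(np.uint8);nn,l,st,ce=cv2.connectedComponentsWithStats(m)
    k=[i for i in range(1,nn) if st[i,4]>200];i=min(k,key=lambda i:np.hypot(*(ce[i]-near)))
    v,u=np.nonzero(l==i)
    X=np.array([onplane(c,a+dx,b+dy,z)[:2] for a,b in zip(u,v) for dx in(-.5,.5) for dy in(-.5,.5)])*1000
    (a,b),wh,ang=cv2.minAreaRect(X.astype(np.float32));print(near,len(u),np.round([a,b],1),np.round(wh,1),round(ang,1),"mean",np.round(X.mean(0),1))
plan(508.5,-66,240,2)
E
```

```text
(355, 198) 776 [508.3 -65.8] [68.6 68.7] 89.3 mean [508.8 -66.2]
(300, 181) 921 [547.5  52.5] [68.5 68.2] 17.0 mean [547.4  52.5]
(195, 212) 495 [481.2 335.6] [49.7 49.7] 0.6 mean [481.2 336.1]
(470, 200) 776 [508.3 -65.8] [68.6 68.7] 89.3 mean [508.8 -66.2]
t 19.75 pos [ 517.8 -331.   193.8] yaw 2.0 q [-0.75  0.57  1.5  -0.    1.07  0.79] w 65.6 f [-0.47  0.02  0.52]
shift [-1.000e-01 -2.652e+02 -4.600e+01] rows 7 each [ -0.  -37.9  -6.6] twist -0.0
```

View pics/top6.png

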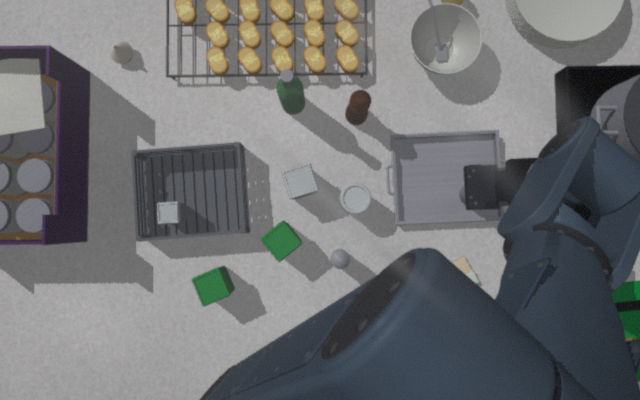

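The large round tub is at (355,198) px, or (508.5,-66) mm; the square one is at (547.5,52.5) mm with yaw 17°.

>>> step_arm --pt "0 -12 0" --pt "0 -25 0" --pt "0 -36 0" --pt "0 -40 0" --pt "0 -40 0" --pt "0 -38 0" --pt "0 -36 0" --pt "0 -22 0" --pt "0 -12 0" --pt "0 -4 0" --pt "0 0 10" --pt "0 0 20" --pt "0 0 10" --pt "0 0 4" --pt "0 0 0" --pt "0 0 0" --pt "0 0 0" --pt "0 0 0" --twist '[0,0,0,0,0,0,0,0,0,0,0,0,0,0,0,0,0,0]' --jaw 86

```text
time: 21.25
position: [0.5096, -0.0671, 0.1507]
tool_rot: [1.0, 0.017, 0.001, 0.0]
ft_force: [-0.3, 0.9, -0.1]
grip_width: 0.0859
```

```bash
python3 - <<'E'
from h import *
weigh(8);weigh(6);plan(508.5,-66,42,2)
E
```

```text
Fz mean -0.293 sd 0.362 tq2,3 [-37.475 -11.929] [0.075 0.01 ] w 86.25 pos [509.1 -66.5 150.2] t 21.65
Fz mean 0.044 sd 0.520 tq2,3 [-37.551 -11.9  ] [0.005 0.005] w 86.02 pos [509.  -66.6 150. ] t 21.95
t 21.95 pos [509.  -66.6 150. ] yaw 2.0 q [-0.35  0.51  1.8  -0.    0.83  1.19] w 86.0 f [ 0.33 -0.1   0.69]
shift [ -0.5  -0.6 108. ] rows 3 each [-0.2 -0.2 36. ] twist -0.0
```

>>> step_arm --pt "0 -0.5 31" --pt "0 0 31" --pt "0 0 25" --pt "0 0 13" --pt "0 0 8" --pt "0 0 0" --pt "0 0 0" --twist '[0,0,0,0,0,0,0]'

```text
time: 22.53
position: [0.5092, -0.0662, 0.0421]
tool_rot: [1.0, 0.017, -0.0, -0.0]
ft_force: [0.0, 1.0, 0.1]
grip_width: 0.086
```

>>> step_arm --pt "0 0 0" --pt "0 0 0" --pt "0 0 0" --pt "0 0 0" --pt "0 0 0" --pt "0 0 0" --pt "0 0 0" --twist '[0,0,0,0,0,0,0]' --jaw 60 --force 40

```text
time: 23.12
position: [0.5096, -0.0663, 0.0429]
tool_rot: [1.0, 0.017, 0.001, 0.0]
ft_force: [-0.1, -0.1, 6.5]
grip_width: 0.0676
```

>>> step_arm --pt "0 0 -5" --pt "0 0 -10" --pt "0 0 -20" --pt "0 0 -25" --pt "0 0 -20" --pt "0 0 -16" --pt "0 0 -9" --pt "0 0 -3" --pt "0 0 0" --pt "0 0 0" --pt "0 0 0" --pt "0 0 0" --pt "0 0 0" --pt "0 0 0" --twist '[0,0,0,0,0,0,0,0,0,0,0,0,0,0]'

```text
time: 24.28
position: [0.5088, -0.066, 0.1494]
tool_rot: [1.0, 0.017, -0.001, -0.0]
ft_force: [-1.0, -0.9, -1.9]
grip_width: 0.0672
```

```bash
python3 - <<'E'
from h import *
weigh(8);weigh(8)
for n in("scene",):
    c=robot.camera(n);cv2.imwrite(f"pics/{n}7.png",c["color"])
E
```

```text
Fz mean -2.032 sd 0.521 tq2,3 [-38.436 -12.276] [0.01  0.017] w 67.16 pos [509.1 -66.1 150.1] t 24.68
Fz mean -1.967 sd 0.415 tq2,3 [-38.472 -12.302] [0.01  0.001] w 67.37 pos [509.1 -66.1 150.1] t 25.08
```

View pics/scene7.png

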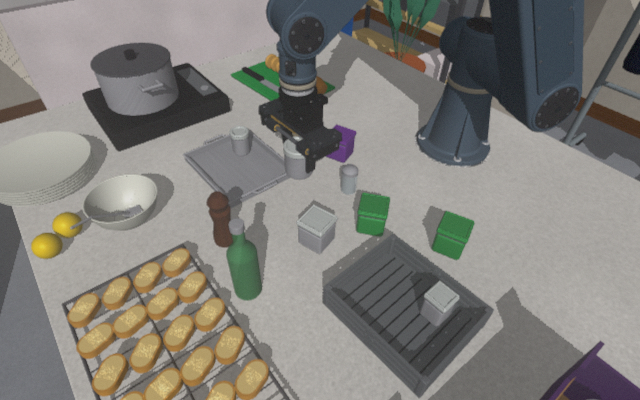

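The large round tub is about 200 g, which is under half, so it goes to the crate. The small round tub stands in the tray at (241,140).

```bash
python3 - <<'E'
from h import *
x,y=slot("crate",40,-45);print(x,y);plan(x,y,180,3)
E
```

```text
569.3002994211154 247.65510918576192
t 25.13 pos [509.  -66.1 150.1] yaw 2.0 q [-0.35  0.51  1.8   0.    0.83  1.19] w 67.4 f [-0.96  0.5  -2.29]
shift [  71.1 -311.5  -29.9] rows 9 each [  7.9 -34.6  -3.3] twist -1.0
```

>>> step_arm --pt "0 0 -15" --pt "0 0 -15" --pt "2 -12 0" --pt "6 -25 0" --pt "8 -34 0" --pt "9 -38 0" --pt "9 -38 0" --pt "9 -38 0" --pt "9 -38 0" --pt "9 -38 0" --pt "6 -27 0" --pt "3 -15 0" --pt "1.1 -8.5 0" --pt "0 0 0" --pt "0 0 10" --pt "0 0 20" --pt "0 0 30" --pt "0 0 20" --pt "0 0 10" --pt "0 0 0" --twist '[0,0,0,0,0,0,0,0,0,0,0,0,0,-1,0,0,0,0,0,0]'

```text
time: 26.8
position: [0.567, 0.2453, 0.0869]
tool_rot: [1.0, 0.025, -0.003, 0.001]
ft_force: [-0.0, 0.5, -2.4]
grip_width: 0.0675
```

```bash
python3 - <<'E'
from h import *
x,y=slot("crate",40,-45);plan(x,y,47,3)
c=robot.camera("scene");cv2.imwrite("pics/scene8.png",c["color"])
E
```

```text
t 26.8 pos [567.  245.3  86.9] yaw 2.9 q [ 0.23  0.72  1.56 -0.    0.87  1.75] w 67.5 f [-0.02  0.54 -2.4 ]
shift [ 2.7 -2.3 39.9] rows 2 each [ 1.3 -1.1 20. ] twist -0.1
```

View pics/scene8.png

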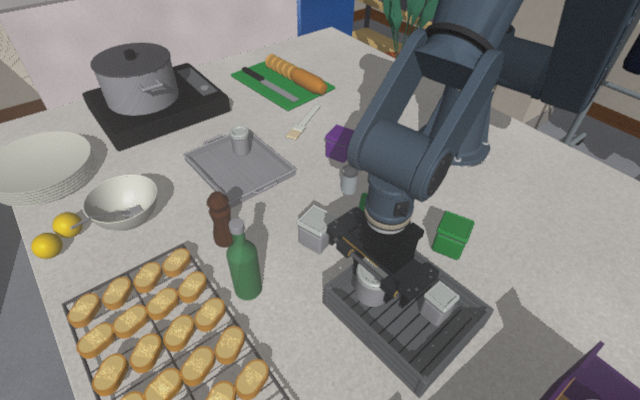

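>>> step_arm --pt "0 0 15" --pt "0 0 13" --pt "0 0 6" --pt "0 0 3" --pt "0 0 0" --pt "0 0 0" --twist '[0,0,0,0,0,0]'

```text
time: 27.35
position: [0.5695, 0.2477, 0.0534]
tool_rot: [1.0, 0.026, 0.0, -0.0]
ft_force: [-0.4, -0.9, -2.4]
grip_width: 0.0671
```

```bash
python3 - <<'E'
from h import *
weigh(3);x,y=slot("crate",40,-45);plan(x,y,47,3)
E
```

```text
Fz mean -1.955 sd 0.317 tq2,3 [-48.568 -11.6  ] [0.082 0.047] w 67.28 pos [569.7 247.9  53.7] t 27.5
t 27.5 pos [569.7 247.9  53.7] yaw 3.0 q [ 0.23  0.77  1.57 -0.    0.8   1.75] w 67.3 f [ 0.17 -0.86 -2.31]
shift [-0.5  0.2  6.7] rows 1 each [-0.5  0.2  6.7] twist 0.0
```

>>> step_arm --pt "0 0 3" --pt "0 0 2" --pt "0 0 1.2" --pt "0 0 0.8" --pt "0 0 0" --pt "0 0 0" --twist '[0,0,0,0,0,0]'

```text
time: 28.0
position: [0.5694, 0.2478, 0.0479]
tool_rot: [1.0, 0.026, 0.0, -0.0]
ft_force: [-3.0, -1.1, 9.7]
grip_width: 0.0673
```

```bash
python3 - <<'E'
from h import *
weigh(4)
E
```

```text
Fz mean 9.256 sd 0.386 tq2,3 [-42.758 -11.093] [0.003 0.002] w 67.92 pos [569.4 247.8  47.9] t 28.2
```

It's on the floor. I'll release, rise, then go to the square tub at yaw 17°.

>>> step_arm --pt "0 0 0" --pt "0 0 0" --pt "0 0 0" --pt "0 0 0" --twist '[0,0,0,0]' --jaw 80

```text
time: 28.53
position: [0.5693, 0.2477, 0.0459]
tool_rot: [1.0, 0.026, -0.0, 0.0]
ft_force: [-0.3, -0.2, 0.0]
grip_width: 0.0787
```

>>> step_arm --pt "0 0 -10" --pt "0 0 -20" --pt "0 0 -30" --pt "0 0 -25" --pt "0 0 -15" --pt "0 0 -5" --pt "0 0 0" --twist '[0,0,0,0,0,-7,-7]'

```text
time: 29.12
position: [0.5707, 0.2481, 0.1541]
tool_rot: [0.989, 0.151, 0.003, -0.0]
ft_force: [-0.0, -0.0, 0.8]
grip_width: 0.0802
```

>>> step_arm --pt "0 0 0" --pt "0 0 0" --pt "0 0 0" --twist '[0,0,0]' --jaw 86

```text
time: 29.37
position: [0.569, 0.2476, 0.1509]
tool_rot: [0.989, 0.146, -0.0, 0.0]
ft_force: [-0.0, -0.9, 0.1]
grip_width: 0.085
```

```bash
python3 - <<'E'
from h import *
plan(547.5,52.5,150,17)
E
```

```text
t 29.37 pos [569.  247.6 150.9] yaw 16.8 q [0.23 0.63 1.52 0.   0.99 1.51] w 85.0 f [-0.04 -0.88  0.07]
shift [-77.1 180.5   0.9] rows 5 each [-15.4  36.1   0.2] twist -0.2
```

>>> step_arm --pt "-6 14 0" --pt "-12 28 0" --pt "-15 36 0" --pt "-15 36 0" --pt "-14 32 0" --pt "-9 20 0" --pt "-4 10 0" --pt "-2.1 4.5 0.9" --pt "0 0 0" --pt "0 0 0" --pt "0 0 0" --pt "0 0 0" --pt "0 0 0" --twist '[0,0,0,0,0,0,0,0,0,0,0,0,0]'

```text
time: 30.45
position: [0.5483, 0.0537, 0.1501]
tool_rot: [0.989, 0.149, 0.0, -0.0]
ft_force: [0.2, -0.6, 0.3]
grip_width: 0.0861
```

```bash
python3 - <<'E'
from h import *
weigh(6);weigh(8);plan(547.5,52.5,42,17)
E
```

```text
Fz mean -0.080 sd 0.715 tq2,3 [-40.311 -12.912] [0.001 0.003] w 86.18 pos [548.3  52.8 150.1] t 30.75
Fz mean -0.252 sd 0.610 tq2,3 [-40.313 -12.908] [0. 0.] w 85.68 pos [548.3  52.5 150.2] t 31.15
t 31.15 pos [548.3  52.5 150.2] yaw 17.0 q [-0.11  0.55  1.7   0.    0.89  1.17] w 85.7 f [-0.51 -0.12  0.5 ]
shift [ -0.8  -0.2 108.2] rows 3 each [-0.3 -0.1 36.1] twist -0.0
```

>>> step_arm --pt "0 0 31" --pt "0 0 31" --pt "0 0 25" --pt "0 0 13" --pt "0 0 8" --pt "0 0 0" --pt "0 0 0" --twist '[0,0,0,0,0,0,0]'

```text
time: 31.73
position: [0.5485, 0.0525, 0.0422]
tool_rot: [0.989, 0.148, 0.0, 0.0]
ft_force: [-0.7, -0.4, 0.1]
grip_width: 0.0858
```

>>> step_arm --pt "0 0 0" --pt "0 0 0" --pt "0 0 0" --pt "0 0 0" --pt "0 0 0" --pt "0 0 0" --pt "0 0 0" --twist '[0,0,0,0,0,0,0]' --jaw 58 --force 40

```text
time: 32.32
position: [0.5488, 0.0524, 0.043]
tool_rot: [0.989, 0.148, 0.001, 0.0]
ft_force: [-0.7, 0.0, 6.6]
grip_width: 0.0658
```

>>> step_arm --pt "0 0 -5" --pt "0 0 -10" --pt "0 0 -20" --pt "0 0 -25" --pt "0 0 -20" --pt "0 0 -16" --pt "0 0 -9" --pt "0 0 -3" --pt "0 0 0" --pt "0 0 0" --pt "0 0 0" --pt "0 0 0" --pt "0 0 0" --pt "0 0 0" --twist '[0,0,0,0,0,0,0,0,0,0,0,0,0,0]'

```text
time: 33.48
position: [0.5479, 0.0526, 0.1495]
tool_rot: [0.989, 0.148, -0.001, -0.0]
ft_force: [-0.2, -0.2, -2.3]
grip_width: 0.0657
```

```bash
python3 - <<'E'
from h import *
weigh(8);weigh(8)
for n in("scene",):
    c=robot.camera(n);cv2.imwrite(f"pics/{n}9.png",c["color"])
E
```

```text
Fz mean -2.741 sd 0.423 tq2,3 [-41.722 -13.508] [0.01  0.019] w 65.83 pos [548.3  52.5 150.2] t 33.88
Fz mean -2.548 sd 0.207 tq2,3 [-41.764 -13.536] [0.01  0.001] w 65.96 pos [548.3  52.6 150.2] t 34.28
```

View pics/scene9.png

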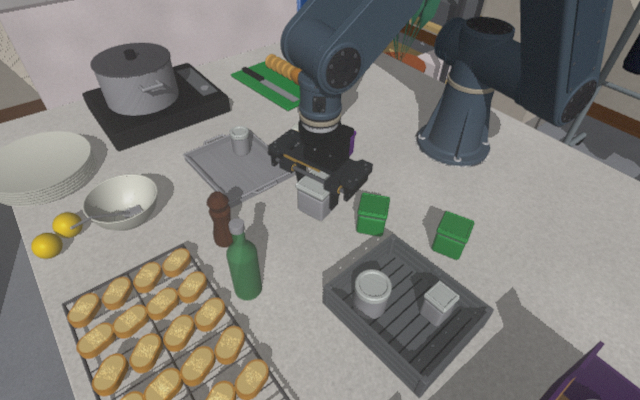

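```bash
python3 - <<'E'
from h import *
weigh(30)
o=robot.get_obs();print(o["q"],o["position"])
# tool-down samples: q1,q2,q3, x,y,z
S=np.array([[-1.33,.5275,1.4335,.2542,-.5709,.2395],[-.11,.42,1.63,.5454,.049,.2396],[.42,.48,1.53,.4826,.3383,.2405],[-.35,.37,1.72,.5053,-.065,.2391],[.42,.74,1.65,.4832,.3386,.0574],[-.75,.76,1.58,.519,-.3315,.057],[-.35,.51,1.80,.509,-.0666,.15],[.23,.77,1.57,.5697,.2479,.0537],[.23,.63,1.52,.569,.2476,.1509],[-.11,.55,1.70,.5483,.0525,.1502]])
q1,q2,q3,x,y,z=S.T
lat=-x*np.sin(q1)+y*np.cos(q1);rp=x*np.cos(q1)+y*np.sin(q1)
print("lat",lat.round(3),"rp",rp.round(3))
s=q2+q3
A=np.vstack([np.c_[np.sin(q2),np.sin(s),np.cos(s),np.ones(10),np.zeros(10)],np.c_[np.cos(q2),np.cos(s),-np.sin(s),np.zeros(10),np.ones(10)]])
b=np.r_[rp,z];sol,res,_,_=np.linalg.lstsq(A,b,rcond=None);print("L2,L3,L3b,a1,zc",sol.round(4),"rms",np.sqrt(((A@sol-b)**2).mean()))
E
```

```text
Fz mean -2.686 sd 0.554 tq2,3 [-41.774 -13.535] [0.001 0.   ] w 66.03 pos [548.3  52.6 150.2] t 35.83
[-1.07361637e-01  5.52108877e-01  1.70387579e+00  2.73599008e-05
  8.85615227e-01  1.16682075e+00] [0.54827181 0.05255838 0.1501504 ]
lat [0.111 0.109 0.112 0.112 0.112 0.111 0.112 0.111 0.111 0.112] rp [0.615 0.537 0.579 0.497 0.579 0.606 0.501 0.611 0.61  0.539]
L2,L3,L3b,a1,zc [ 0.5786  0.395   0.111   0.0006 -0.0071] rms 0.0010468070240945196
```

Both methods now agree on about 275 g for the large square tub: torque 2.71 N over a 0.539 m arm, and force about 2.69 N. That's about half full, so either place counts, and I'll use the roomy tray.

```bash
python3 - <<'E'
from h import *
x,y=slot("tray",5,45);print(x,y);plan(x,y,150,2)
E
```

```text
561.9264767834829 -234.8529153006282
t 35.83 pos [548.3  52.6 150.2] yaw 17.0 q [-0.11  0.55  1.7   0.    0.89  1.17] w 66.0 f [ 0.44  0.34 -2.79]
shift [-7.090e+01  2.789e+02  1.000e-01] rows 8 each [-8.9 34.9  0. ] twist 15.0
```

>>> step_arm --pt "-3 12 0" --pt "-6 25 0" --pt "-9 36 0" --pt "-10 38 0" --pt "-10 38 0" --pt "-10 38 0" --pt "-9 36 0" --pt "-7 30 0" --pt "-4 16 0" --pt "-2.9 9.9 0" --pt "0 0 0" --pt "0 0 0" --pt "0 0 0" --pt "0 0 15" --pt "0 0 25" --pt "0 0 25" --pt "0 0 15" --pt "0 0 9" --pt "0 0 4" --pt "0 0 0" --twist '[0,0,0,0,0,0,0,0,0,0,5,6,4,0,0,0,0,0,0,0]'

```text
time: 37.5
position: [0.5617, -0.2341, 0.0565]
tool_rot: [1.0, 0.018, -0.001, -0.001]
ft_force: [-0.9, -0.5, -1.4]
grip_width: 0.0657
```

>>> step_arm --pt "0 0 0" --pt "0 0 0" --twist '[0,0]'

```text
time: 37.67
position: [0.5629, -0.2352, 0.0584]
tool_rot: [1.0, 0.018, 0.001, 0.001]
ft_force: [0.7, 1.1, -3.7]
grip_width: 0.0656
```

```bash
python3 - <<'E'
from h import *
plan(*slot("tray",5,45),47,2)
c=robot.camera("scene");cv2.imwrite("pics/scene10.png",c["color"])
E
```

```text
t 37.67 pos [ 562.9 -235.2   58.4] yaw 2.0 q [-0.58  0.75  1.6   0.    0.79  0.96] w 65.6 f [ 0.67  1.06 -3.66]
shift [-0.9 -0.4 11.4] rows 1 each [-0.9 -0.4 11.4] twist 0.0
```

View pics/scene10.png

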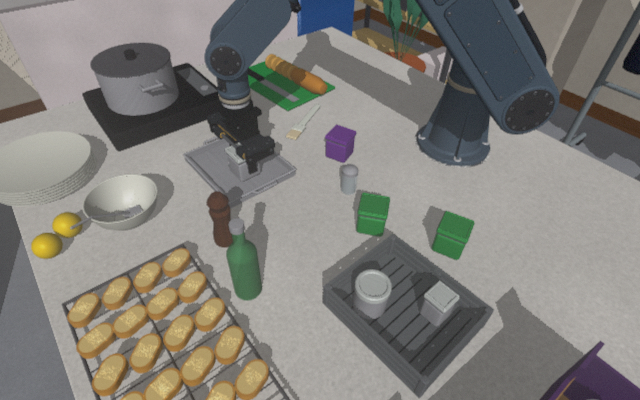

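The tub is over the tray at (243,165), inside the rim.

>>> step_arm --pt "0 0 5" --pt "0 0 3" --pt "0 0 1.5" --pt "0 0 1" --pt "0 0 0.3" --pt "0 0 0" --pt "0 0 0" --twist '[0,0,0,0,0,0,0]'

```text
time: 38.3
position: [0.5619, -0.2349, 0.048]
tool_rot: [1.0, 0.017, 0.0, 0.0]
ft_force: [-2.1, 1.4, 7.5]
grip_width: 0.0657
```

```bash
python3 - <<'E'
from h import *
weigh(4)
E
```

```text
Fz mean 8.232 sd 0.425 tq2,3 [-42.664 -11.056] [0.001 0.001] w 65.68 pos [ 561.9 -234.9   48. ] t 38.5
```

>>> step_arm --pt "0 0 0" --pt "0 0 0" --pt "0 0 0" --pt "0 0 0" --twist '[0,0,0,0]' --jaw 80

```text
time: 38.83
position: [0.5621, -0.235, 0.0463]
tool_rot: [1.0, 0.017, 0.0, 0.0]
ft_force: [0.2, 0.1, 0.3]
grip_width: 0.0782
```

>>> step_arm --pt "0 0 -10" --pt "0 0 -20" --pt "0 0 -35" --pt "0 0 -40" --pt "0 0 -40" --pt "0 0 -35" --pt "0 0 -15" --pt "0 0 0" --pt "-20 0 0" --pt "-35 0 0" --pt "-35 0 0" --pt "-20 0 0" --pt "0 0 0" --pt "0 0 0" --twist '[0,0,0,0,0,0,0,0,0,0,0,0,0,0]'

```text
time: 40.0
position: [0.4511, -0.2385, 0.2408]
tool_rot: [1.0, 0.017, -0.0, -0.001]
ft_force: [0.4, 0.3, 0.7]
grip_width: 0.0806
```

```bash
python3 - <<'E'
from h import *
for n in("scene","top"):
    c=robot.camera(n);cv2.imwrite(f"pics/{n}11.png",c["color"]);np.savez(f"{n}11.npz",**c)
P=cloud(c);Z=P[...,2]
m=((Z>.06)&(Z<.09)).astype(np.uint8);nn,l,st,ce=cv2.connectedComponentsWithStats(m)
for i in range(1,nn):
    if 300<st[i,4]<1100:
        v,u=np.nonzero(l==i);p=onplane(c,*ce[i],.079)*1000
        for k in("crate","tray"):
            cx,cy=slot(k,0,0);print(ce[i].round(),st[i,4],p.round()[:2],"z med",np.median(Z[l==i]).round(4),k,(p[:2]-[cx,cy]).round()) if abs(p[1]-cy)<130 else 0
print(robot.get_obs()["position"])
E
```

```text
[449.  30.] 815 [ 873. -276.] z med 0.0688 tray [314.   4.]
[209. 172.] 799 [568. 247.] z med 0.0788 crate [ 41. -44.]
[433. 173.] 949 [ 560. -233.] z med 0.0786 tray [ 2. 47.]
[477. 191.] 389 [ 522. -326.] z med 0.0738 tray [-37. -46.]
[168. 213.] 498 [481. 335.] z med 0.0737 crate [-46.  44.]
[210. 287.] 956 [324. 242.] z med 0.0735 crate [-203.  -48.]
[399. 295.] 975 [ 304. -156.] z med 0.0736 tray [-254.  124.]
[ 0.45301819 -0.23911318  0.24118318]
```

View pics/scene11.png

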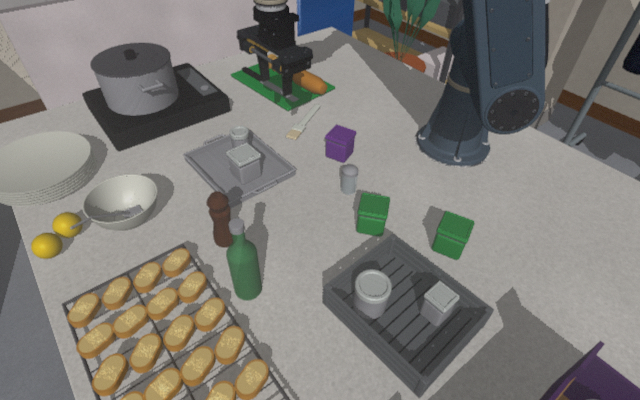

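View pics/top11.png

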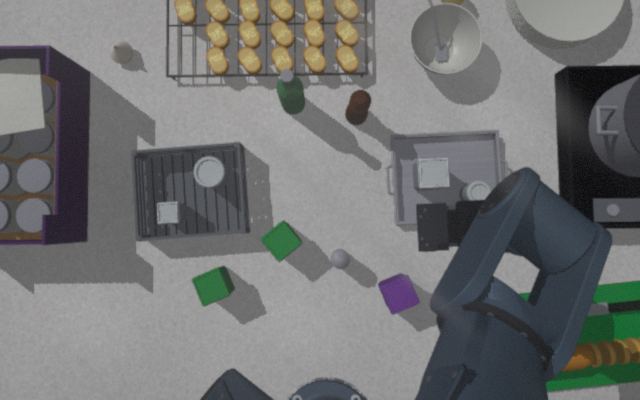

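All four tubs stand upright. Their lids read z .079 (large) and .074 (small), as expected on a 5 mm floor. The bystanders are where they were, and the gripper is clear.

```bash
python3 -c "
from rig import robot
print(robot.hand_in())"
```

```text
the job is handed in; nothing more can be done
None
```

All four tubs are sorted, upright and let go, and I handed the job in at about 40 s of the 120 s allowed; the hand-in gives no verdict.

| Tub | Weight from joint torque | Placed in |
|---|---|---|
| Small square | about 140 g | crate |
| Large round | about 190 g | crate |
| Small round | about 280 g | tray |
| Large square | about 275 g (about half full, either place counts) | tray |

**Last checks:** From the top camera, every lid sits at the height expected for standing on the 5 mm floor. All tub middles are within about 50 mm of their tray or crate middle in x and y. In the pictures the bottle, mill and shaker look unmoved, though I didn't measure them again at the end. The gripper was open and clear.

**Disagreements:** The wrist force is noisy (0.2–0.8 N scatter), so I decided by joint torque. Most force readings came within about 10–40 g of the table and none changed where a tub went. For the large square tub, force less its noisy baseline gave about 255 g, and about 273 g with the baseline taken as zero. Both are above the tray's 240 g limit.

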